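# Peel the top tray off a clinging stack and present it

## Robot

A 6-joint arm with a two-finger parallel gripper is mounted at the origin on a cart in front of the work surface, level with it; the furniture and walls round the work are solid. World frame = base frame: x ahead of the robot, y to its left, z up, the work surface at z = 0. Lengths are in mm, angles in degrees, forces in N, time in s.
With the tool pointing down it reaches from about 300 to 850 mm from the base axis. Payload 4.2 kg.
Tool frame: the origin (TCP) lies on the centre line of the jaws, within the pads' length; the fingertips stand 14 mm ahead of it and the grasp point (between the pads) lies 5 mm behind it (env.finger_overhang is the z of the fingertips in the tool frame, in mm); z points along the fingers, y is the line along which they close (so a half turn about z gives the same grasp; the last joint's range is limited). The gripper opens to 91 mm and grips with 3 to 60 N. Pads are 32 mm wide; open, the fingers measure 118 mm over their backs; the gripper's body (76 mm by 178 mm) begins 60 mm behind the grasp point.
Start: joints at [-71.849, 18.312, 89.639, -0, 72.044, -1.146], TCP at [190.023, -542.709, 227.976] pointing down, gripper open.
Joint ranges: [-177.97, 177.97], [-48.28, 115.42], [12.27, 149.76], [-77.06, 257.06], [2.81, 150.46], [-146.56, 146.56]. Speed limits (degrees/s): [147.25, 147.25, 180, 180, 180, 180].

## Interface

Orientations are given as [roll, pitch, yaw] about the fixed x, y, z axes, in that order (R = Rz(yaw) Ry(pitch) Rx(roll)).
In Python, from workcell import sensors, viewer, env gives the robot as it stands. The module is installed in compiled form; this text tells all that it offers.
- The arm moves only by the tool step_arm, never from a script. Its argument "plan" is one flat list of numbers, 6 for each row, row after row: the shift along the tool's x, y, z in cm, then the turn, a rotation vector about the tool's x, y, z in rad. In form: [x, y, z, wx, wy, wz, x, y, z, wx, wy, wz, ...]. A call has 1 to 5 rows; each row shifts and turns the commanded pose from where the row before left it, along the tool's axes as they then stand; what a row does not reach is not made up. A row lasts 1/12 s, in which the tool goes at most 41.7 mm and 7.16 degrees, less where a joint would pass 70% of its speed; a pose out of reach is approached as far as the arm can. A call is refused whole if a number of a shift passes 4.17 or a number of a turn 0.125, either way. A call with a gripper value outside its range is refused whole. "hand" is the finger opening in cm, from 0 to 9.12, set as the call begins (left out, the last holds). The fingers move at their own pace and stop on an object; "newtons" is the grip in N (left out, the last holds). Time passes only in rows, so rows that do not move let the fingers close. It gives the time, the measured TCP pose, the force, the opening and the grip force at its end, in the units of the state.
- sensors.state(): the state, without advancing time (a new reading comes with each control period).
- viewer.grab_frame(name): name is "scene" or "top"; returns a dict with "img" (400x640x3 uint8, red, green, blue), "fx", "fy", "cx", "cy" (pixels), "position" and "attitude" of the camera in the world. Camera axes: x right, y down, z forward; pixel columns grow to the right and rows downward; lengths in mm; the calibration is good to about 2 mm. A picture is of the moment at which its call begins. There is no depth.
- env.job_done(): hands the job in; it is judged then, once.
Trained networks look in a picture, given as the dict that the camera call returned (one of the last four; its "shot" number tells which), for a name from the list of things; names that differ only in an ending like _2 or _b are one class to them, and where a whole thing is asked for, a point or a joint stands for the part that bears it (a point fixed in the world has none). Each returns a list of dicts, best first, with "score" (0 to 1); they miss things now and then, are a little off and sometimes report something else, mostly with a low value. They report only what shows in the picture. A call takes as long as a camera call.
- viewer.boxes_of(name, picture): "location" ([column, row] in pixels, amid what is visible of it).
- viewer.pinpoint(name, picture): "location" ([column, row] in pixels: a listed point, or the origin of a listed thing).
The state is a dict: "time_s": time; "qpos": joint angles; "qvel": joint speeds; "effort": joint torques, N m; "ee_pos": TCP position; "ee_rot": TCP orientation; "force": force on the tool from outside, world axes, zero at the start; "torque": the same for the moment, N m; "gripper_width": finger opening in mm; "gripper_force": force on a finger pad.
Only numpy, scipy, OpenCV 4.12 (cv2) and the standard library are available. Lean on these libraries where they do the work, as an engineer would, in place of code of your own. Each camera call takes 0.05 s, during which the arm holds its last target. There are 200 camera calls.

## Task

A stack of nested grey sheet-metal sample trays clings together. Take the top tray by the upright lug on its one corner and peel it: raise that corner first until the tray is clearly tilted while the far corner still rests in the stack, then lift it free without dragging the rest of the stack along or disturbing the things around. Present it: finish still holding the tray in the gripper, level and at rest, centred some 15 cm above the flat square light plate; do not put it down.

Things in the scene. Friction and masses are not known exactly. Their poses are not given: they have to be found in the camera images.
- top_tray: top tray of the stack: square, formed from grey-painted sheet metal, 119 mm over the rim, 24 mm high, about 0.2 kg, a lug on one corner. Origin: centre of its underside, 32 mm above the bench at the start. x runs along a DIAGONAL: lug corner to -x, far corner to +x; z up. The floor's far corner, on which it pivots when peeled, is at x = +56, y = 0, z = 0 mm
- lug_top (a point): middle of the top of the lug, at x = -82, y = 0, z = 58 mm of the tray (90 mm above the bench at the start). The lug is an upright dark grey plastic block on the tray's corner, 26 mm long (tray x), 10 mm thick (tray y), 34 mm tall above the rim: pinch it across its thickness from above, fingertips a few mm above the rim
- far_corner (a point): rim corner of the top tray far the lug, upper side of the rim (x = +82 mm, y = 0, z = 24 mm of the tray; 56 mm above the bench at the start)
- tray_stack: rest of the stack: four such trays that stay together as one loose 0.8 kg piece on the bench, 119 mm wide, 48 mm high. Origin: centre of its underside; x along the same diagonal as the tray's. Amid each side a sprung clip (brackets 144 mm across, up to 64 mm above the bench) grips the top tray's rim with about 2 N until the rim there has risen some 3 mm
- light_plate: flat square light plate fixed on the bench: aluminium frame 160 x 160 mm, 14 mm high, white window 136 mm square. Origin: centre of its underside, z up
- petri_dish: small clear dish, 55 mm across, 12 mm high, loose, bystander. Origin: centre of its underside
- marker: marker pen, 134 mm long, 12 mm thick, lying loose, bystander. Origin: middle of its underside, length along its y axis
- collar: plain metal ring, 58 mm across, 14 mm high, loose, bystander. Origin: centre of its underside

How it is judged:
By the outcome, as a careful person would: the job done as asked, in the order asked, and still so for the second after the job is handed in, while the arm keeps its last pose, push and grip.
It also fails if it takes over 40 s, if anything falls off the work surface, if the arm or the gripper's body presses on something with over 40 N, if the wrist force passes 120 N, or if a joint passes its speed limit or range.

## Working session

There is one attempt and no reset: what is moved stays moved. The work goes in short steps, Python scripts to look and compute and a tool call to move; the robot and the scene stay as the last step left them, time stands still between calls to the robot, and variables do not carry over. Pictures are saved under pics/ and viewed, at most 10 in all, crops included, and the job is handed in when it is done.

Besides the shell and the picture viewer there is one more tool, called after "Emit:" by a JSON object that holds its "api" and its "payload", one argument or row to a line. step_arm: Moves the arm, as the interface text tells. Its arguments: {"type":"object","properties":{"plan":{"type":"array","items":{"type":"number"}},"hand":{"type":"number"},"newtons":{"type":"number"}},"required":["plan"]}

```bash
mkdir -p pics
cat > h.py <<'E'
import numpy as np, cv2
from scipy.spatial.transform import Rotation as R
from workcell import sensors, viewer, env
def rot(a): return R.from_euler('xyz',a,degrees=True).as_matrix()
def cam(f):
    a=np.array(f["attitude"],float)
    return (a if a.shape==(3,3) else rot(a)), np.array(f["position"],float)
def at_z(f,px,z):
    A,p=cam(f); d=A@np.array([(px[0]-f["cx"])/f["fx"],(px[1]-f["cy"])/f["fy"],1])
    return p+d*(z-p[2])/d[2]
def ray(f,px):
    A,p=cam(f); d=A@np.array([(px[0]-f["cx"])/f["fx"],(px[1]-f["cy"])/f["fy"],1]); return p,d/np.linalg.norm(d)
E
python3 - <<'E'
from h import *
for n in ("scene","top"):
    f=viewer.grab_frame(n); cv2.imwrite(f"pics/{n}0.png",f["img"][...,::-1])
    print(n,f["position"],f["attitude"],f["fx"])
    for o,z in (("top_tray",32),("lug_top",90),("far_corner",56),("tray_stack",0),("light_plate",0),("petri_dish",0),("marker",0),("collar",0)):
        for r in viewer.pinpoint(o,f)[:2]: print(o,np.round(r["location"]),round(r["score"],2),np.round(at_z(f,r["location"],z)))
print(sensors.state())
E
```

```text
scene [-189.4614016   809.00729936  598.26065806] [-116.28083764    1.11828769 -132.20345365] 448.39923787574
top_tray [362. 208.] 0.88 [559. -12.  32.]
lug_top [392. 193.] 0.62 [486. -50.  90.]
lug_top [315. 299.] 0.56 [298. 393.  90.]
far_corner [333. 196.] 0.85 [639.  22.  56.]
tray_stack [363. 214.] 0.57 [577. -36.   0.]
light_plate [291. 256.] 0.9 [547. 252.   0.]
petri_dish [290. 207.] 0.71 [758.  88.   0.]
marker [375. 261.] 0.49 [392. 120.   0.]
collar [314. 298.] 0.78 [388. 318.   0.]
top [ 416.94011454  145.66748926 1053.26111125] [-169.62958154   -0.88897306  -88.51077349] 439.1115614701662
top_tray [386. 223.] 0.89 [562. -18.  32.]
top_tray [241. 295.] 0.43 [387. 313.  32.]
lug_top [405. 251.] 0.8 [492. -51.  90.]
far_corner [370. 188.] 0.64 [641.  24.  56.]
light_plate [274. 229.] 0.56 [545. 248.   0.]
petri_dish [340. 145.] 0.88 [759.  92.   0.]
marker [329. 295.] 0.62 [393. 111.   0.]
collar [237. 296.] 0.79 [384. 327.   0.]
{'time_s': 0.9, 'qpos': array([-7.18487850e+01,  1.83108525e+01,  8.96394754e+01,  1.96391559e-03,
        7.20433337e+01, -1.14654530e+00]), 'qvel': array([-0.0749504 ,  0.01378906, -0.03242911,  0.01046498, -0.03081892,
       -0.05803614]), 'effort': array([-5.74753676e-05, -4.12345719e+01, -2.32232416e+01,  7.25580496e-02,
        3.76235624e-02, -5.17400565e-06]), 'ee_pos': array([ 190.03347366, -542.70431211,  227.98321001]), 'ee_rot': array([ 1.79993625e+02, -1.74111629e-03,  1.92971550e+01]), 'force': array([-0.0129973 ,  0.17147236,  0.33907301]), 'torque': array([ 0.03316501,  0.00940764, -0.02469743]), 'gripper_force': 0.0, 'gripper_width': 91.42845668765884}
```

Run:
```python
import cv2
a=cv2.imread("pics/top0.png")[100:340,190:470];b=cv2.imread("pics/scene0.png")[150:350,230:463]
a=cv2.resize(a,None,fx=1.6,fy=1.6,interpolation=3);b=cv2.resize(b,(a.shape[0]*0+350,384//1),interpolation=3)
cv2.imwrite("pics/c0.png",cv2.hconcat([a,b]))
```

```text
(no output)
```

View pics/c0.png

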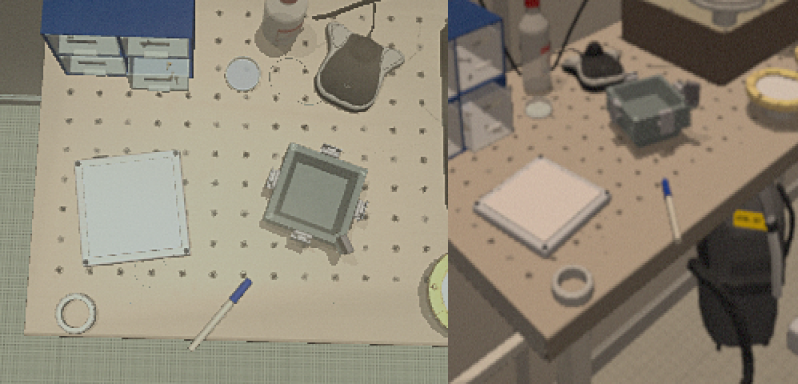

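The crop shows the tray at (314,195), with its lug at the lower right near (345,243). The plate is on the left at (131,208). I need a wider view to check the path is clear.

Run:
```python
import cv2
a=cv2.imread("pics/top0.png");b=cv2.imread("pics/scene0.png")
a=cv2.resize(a,(480,300),interpolation=3);b=cv2.resize(b,(480,300),interpolation=3)
cv2.imwrite("pics/full0.png",cv2.vconcat([a,b]))
```

```text
(no output)
```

View pics/full0.png

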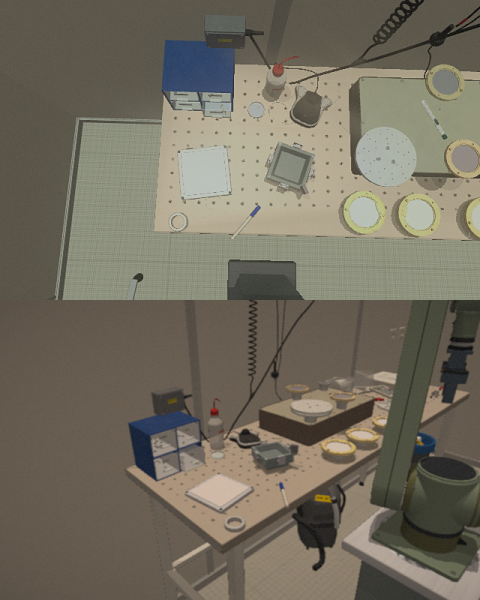

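The top view shows the cabinet at (200,75) and the low box with its pots at x>350. The straight path between arm and stack stays on the near side of these.

Emit:
{"api": "step_arm", "payload": {
  "plan": [2.96,-2.44,-0.4,0,0,0,2.96,-2.44,-0.4,0,0,0,2.96,-2.44,-0.4,0,0,0,2.96,-2.44,-0.4,0,0,0,2.96,-2.44,-0.4,0,0,0],
  "hand": 4.5,
  "newtons": 45
}}

```text
time_s: 1.32
ee_pos: [289.9, -377.1, 248.2]
ee_rot: [180.0, -0.0, 19.2]
force: [0.3, 0.5, -0.2]
gripper_width: 60.6
gripper_force: 0.0
```

Emit:
{"api": "step_arm", "payload": {
  "plan": [2.96,-2.44,0,0,0,0,2.96,-2.44,0,0,0,0,2.96,-2.44,0,0,0,0,2.96,-2.44,0,0,0,0,2.96,-2.44,0,0,0,0]
}}

```text
time_s: 1.73
ee_pos: [389.3, -212.9, 248.3]
ee_rot: [180.0, -0.0, 19.3]
force: [-0.0, 0.5, 0.5]
gripper_width: 44.8
gripper_force: 0.0
```

Emit:
{"api": "step_arm", "payload": {
  "plan": [2.96,-2.44,0,0,0,0,2.96,-2.44,0,0,0,0,2.96,-2.44,0,0,0,0,2.96,-2.44,0,0,0,0,2.5,-2.1,0,0,0,0]
}}

```text
time_s: 2.15
ee_pos: [485.9, -53.0, 248.2]
ee_rot: [180.0, -0.1, 19.4]
force: [0.7, -0.4, 0.1]
gripper_width: 44.9
gripper_force: 0.0
```

Emit:
{"api": "step_arm", "payload": {
  "plan": [0,0,1.5,0,0,-0.06,0,0,1.5,0,0,-0.062,0,0,1.5,0,0,0,0,0,1.5,0,0,0,0,0,0,0,0,0]
}}

```text
time_s: 2.57
ee_pos: [483.0, -54.9, 185.4]
ee_rot: [-179.8, 0.3, 26.3]
force: [-0.6, -0.1, 0.1]
gripper_width: 45.0
gripper_force: 0.0
```

Run:
```python
from h import *
s=sensors.state();print({k:np.round(s[k],2) for k in("time_s","ee_pos","ee_rot","force","gripper_width")})
for n in ("top","scene"):
    f=viewer.grab_frame(n); cv2.imwrite(f"pics/{n}1.png",f["img"][...,::-1])
    for o,z in (("top_tray",32),("lug_top",90),("far_corner",56),("light_plate",0)):
        for r in viewer.pinpoint(o,f)[:2]: print(n,o,np.round(r["location"],1),round(r["score"],2),np.round(at_z(f,r["location"],z),1))
    if n=="scene": 
        g=f["img"][150:270,300:460,::-1]; cv2.imwrite("pics/c1.png",cv2.resize(g,None,fx=4,fy=4,interpolation=3))
```

```text
{'time_s': np.float64(2.57), 'ee_pos': array([483.04, -54.86, 185.38]), 'ee_rot': array([-179.82,    0.28,   26.31]), 'force': array([-0.58, -0.07,  0.13]), 'gripper_width': np.float64(45.0)}
top top_tray [384.2 220.8] 0.67 [567.2 -13.6  32. ]
top far_corner [372.3 189.3] 0.97 [636.9  17.9  56. ]
top light_plate [275.  227.3] 0.61 [548.6 245.2   0. ]
top light_plate [328. 299.] 0.46 [382.9 113.4   0. ]
scene top_tray [363.8 209. ] 0.92 [553.4 -13.3  32. ]
scene lug_top [389.8 191.9] 0.59 [497.1 -52.2  90. ]
scene far_corner [337.4 196.6] 0.61 [625.5  18.2  56. ]
scene light_plate [290.8 254.8] 0.64 [552.8 247.9   0. ]
```

View pics/c1.png

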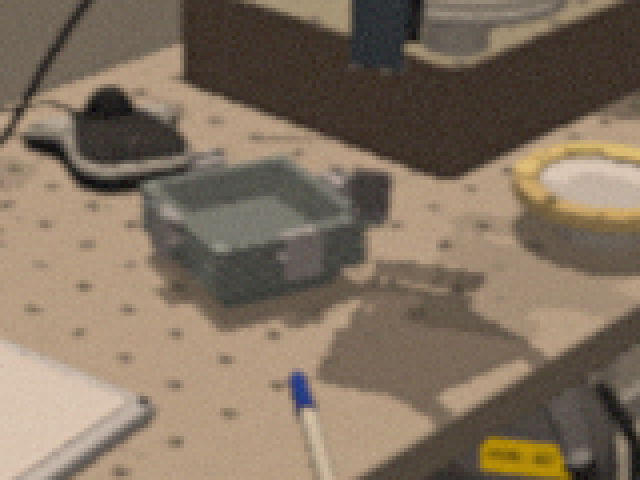

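The lug shows at crop (375,195) and matches the fused estimate of about (491,-51). Descending onto it.

Emit:
{"api": "step_arm", "payload": {
  "plan": [0.6,0,2.2,0,0,0,0,0,2.2,0,0,0,0,0,2.2,0,0,0,0,0,2.2,0,0,0,0,0,0,0,0,0]
}}

```text
time_s: 3.48
ee_pos: [487.4, -52.3, 96.6]
ee_rot: [-179.7, 0.4, 26.3]
force: [-0.1, -0.4, -0.1]
gripper_width: 45.3
gripper_force: 0.0
```

Run:
```python
from h import *
s=sensors.state();print({k:np.round(s[k],2) for k in("time_s","ee_pos","ee_rot","force","gripper_width")})
A=[]
for n in ("top","scene"):
    f=viewer.grab_frame(n)
    g=f["img"][165:215,365:425,::-1] if n=="scene" else f["img"][195:275,350:440,::-1]
    A.append(cv2.resize(g,(450,400) if n=="top" else (350,400),interpolation=3))
    M,p=cam(f)
    for q in ([491,-51,90],[636,21,56],[564,-15,32]):
        c=M.T@(np.array(q)-p); print(n,q,c[0]/c[2]*f["fx"]+f["cx"],c[1]/c[2]*f["fy"]+f["cy"])
cv2.imwrite("pics/c2.png",cv2.hconcat(A))
```

```text
{'time_s': np.float64(3.48), 'ee_pos': array([487.42, -52.28,  96.58]), 'ee_rot': array([-179.75,    0.39,   26.29]), 'force': array([-0.06, -0.41, -0.09]), 'gripper_width': np.float64(45.28)}
top [491, -51, 90] 405.32297279953656 251.95567341119758
top [636, 21, 56] 370.96443981167613 189.64434118788748
top [564, -15, 32] 384.78554754447254 222.16644619553102
scene [491, -51, 90] 391.2817704467751 192.72442638554583
scene [636, 21, 56] 334.08367688195665 195.7475377175033
scene [564, -15, 32] 361.4212327111158 207.56762644636154
```

View pics/c2.png

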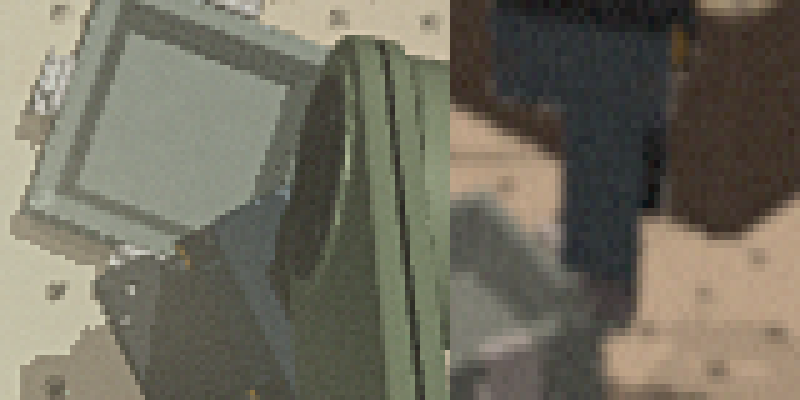

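In the scene crop the finger is in front of the lug, near (600,300), and nothing is touching. Lowering the rest of the way and closing.

Emit:
{"api": "step_arm", "payload": {
  "plan": [0.3,0,1.1,0,0,0,0,0,1.0,0,0,0,0,0,0,0,0,0]
}}

```text
time_s: 3.83
ee_pos: [492.7, -51.3, 78.6]
ee_rot: [-180.0, 0.0, 26.3]
force: [-0.4, 0.4, -0.2]
gripper_width: 45.1
gripper_force: 0.0
```

Emit:
{"api": "step_arm", "payload": {
  "plan": [0,0,0,0,0,0,0,0,0,0,0,0,0,0,0,0,0,0,0,0,0,0,0,0,0,0,0,0,0,0],
  "hand": 0,
  "newtons": 45
}}

```text
time_s: 4.25
ee_pos: [493.2, -51.4, 79.4]
ee_rot: [180.0, -0.0, 26.3]
force: [0.7, 0.3, -0.1]
gripper_width: 14.8
gripper_force: 0.0
```

Emit:
{"api": "step_arm", "payload": {
  "plan": [0,0,0,0,0,0,0,0,0,0,0,0,0,0,0,0,0,0,0,0,0,0,0,0,0,0,0,0,0,0]
}}

```text
time_s: 4.67
ee_pos: [493.3, -51.5, 79.3]
ee_rot: [180.0, -0.0, 26.3]
force: [-0.6, -2.3, 4.0]
gripper_width: 9.6
gripper_force: 45.0
```

Grip is good, with 9.6 mm opening at 45 N. Peeling about the far corner.

Emit:
{"api": "step_arm", "payload": {
  "plan": [0.13,0,-0.36,0,-0.0262,0,0.13,0,-0.36,0,-0.0262,0,0.13,0,-0.36,0,-0.0262,0,0.13,0,-0.36,0,-0.0262,0,0,0,0,0,0,0]
}}

```text
time_s: 5.08
ee_pos: [497.4, -48.8, 92.6]
ee_rot: [-180.0, 6.2, 26.3]
force: [-2.4, -3.4, -0.9]
gripper_width: 9.6
gripper_force: 45.0
```

Emit:
{"api": "step_arm", "payload": {
  "plan": [0.13,0,-0.36,0,-0.0262,0,0.13,0,-0.36,0,-0.0262,0,0.13,0,-0.36,0,-0.0262,0,0.13,0,-0.36,0,-0.0262,0,0,0,0,0,0,0]
}}

```text
time_s: 5.5
ee_pos: [503.2, -45.5, 105.8]
ee_rot: [-179.9, 12.3, 26.3]
force: [-4.6, -1.7, -1.5]
gripper_width: 9.4
gripper_force: 45.0
```

Run:
```python
from h import *
s=sensors.state();print({k:np.round(s[k],2) for k in("time_s","ee_pos","ee_rot","force","torque","gripper_width")})
A=[]
for n in ("top","scene"):
    f=viewer.grab_frame(n)
    g=f["img"][165:245,305:425,::-1] if n=="scene" else f["img"][165:275,330:440,::-1]
    A.append(cv2.resize(g,(300,300) if n=="top" else (450,300),interpolation=3))
    for o in("far_corner","top_tray"):
      for r in viewer.pinpoint(o,f)[:1]: print(n,o,np.round(r["location"],1),r["score"])
cv2.imwrite("pics/c3.png",cv2.hconcat(A))
```

```text
{'time_s': np.float64(5.5), 'ee_pos': array([503.19, -45.5 , 105.83]), 'ee_rot': array([-179.89,   12.26,   26.34]), 'force': array([-4.56, -1.69, -1.53]), 'torque': array([-0.32,  0.66,  0.05]), 'gripper_width': np.float64(9.4)}
top far_corner [369.8 192.2] 0.89
top top_tray [387.3 223.8] 0.76
scene far_corner [331.2 195.7] 0.67
scene top_tray [363.3 205.4] 0.66
```

View pics/c3.png

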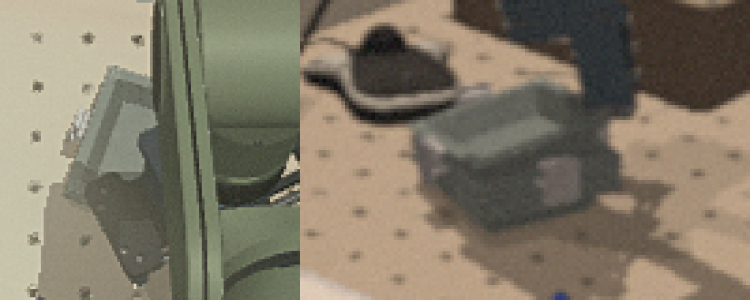

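The tray's lug corner is up, at right near (600,115), and the far corner is still in the stack. A small horizontal reaction is building, so I'll tilt a little more with the x push relieved and then lift straight up.

Emit:
{"api": "step_arm", "payload": {
  "plan": [-0.05,0,-0.36,0,-0.0262,0,-0.05,0,-0.36,0,-0.0262,0,0,0,0,0,0,0,0,0,0,0,0,0]
}}

```text
time_s: 6.13
ee_pos: [505.6, -45.3, 113.9]
ee_rot: [180.0, 14.9, 26.3]
force: [-2.4, -1.6, -0.3]
gripper_width: 9.8
gripper_force: 45.0
```

Run:
```python
from h import *
f=viewer.grab_frame("scene")
cv2.imwrite("pics/c4.png",cv2.resize(f["img"][160:245,305:425,::-1],(720,510),interpolation=3))
for o in("far_corner","top_tray"):
  for r in viewer.pinpoint(o,f)[:1]: print(o,np.round(r["location"],1),r["score"])
```

```text
far_corner [334.9 198.8] 0.96
top_tray [362.  201.5] 0.61
```

View pics/c4.png

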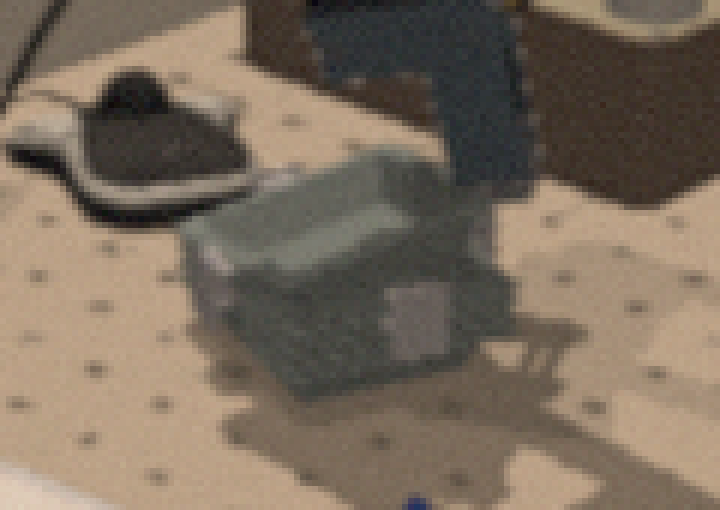

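The tray is clearly tilted, its far corner at about (190,225) is still seated, and the stack is in place. Lifting straight up.

Emit:
{"api": "step_arm", "payload": {
  "plan": [-0.1,0,-0.39,0,0,0,-0.1,0,-0.39,0,0,0,-0.1,0,-0.39,0,0,0,-0.1,0,-0.39,0,0,0,-0.1,0,-0.39,0,0,0]
}}

```text
time_s: 6.7
ee_pos: [506.0, -45.0, 134.6]
ee_rot: [180.0, 14.9, 26.3]
force: [-0.1, -0.5, -3.3]
gripper_width: 10.0
gripper_force: 45.0
```

Emit:
{"api": "step_arm", "payload": {
  "plan": [-0.13,0,-0.48,0,0,0,-0.13,0,-0.48,0,0,0,-0.2,0,-0.77,0,0,0,-0.26,0,-0.97,0,0,0,-0.26,0,-0.97,0,0,0]
}}

```text
time_s: 7.12
ee_pos: [505.4, -45.2, 173.0]
ee_rot: [180.0, 15.0, 26.3]
force: [0.2, -0.6, -2.3]
gripper_width: 9.7
gripper_force: 45.0
```

Run:
```python
from h import *
f=viewer.grab_frame("scene")
cv2.imwrite("pics/c5.png",cv2.resize(f["img"][130:245,305:425,::-1],(600,575),interpolation=3))
for o in("far_corner","top_tray","tray_stack"):
  for r in viewer.pinpoint(o,f)[:1]: print(o,np.round(r["location"],1),r["score"],at_z(f,r["location"],0))
```

```text
far_corner [333.6 180.5] 0.61 [ 808.09602343 -141.48649353    0.        ]
top_tray [360.2 182.9] 0.97 [ 732.05030795 -189.96755212    0.        ]
tray_stack [361.8 219.5] 0.73 [555.59500612  -8.54724947   0.        ]
```

View pics/c5.png

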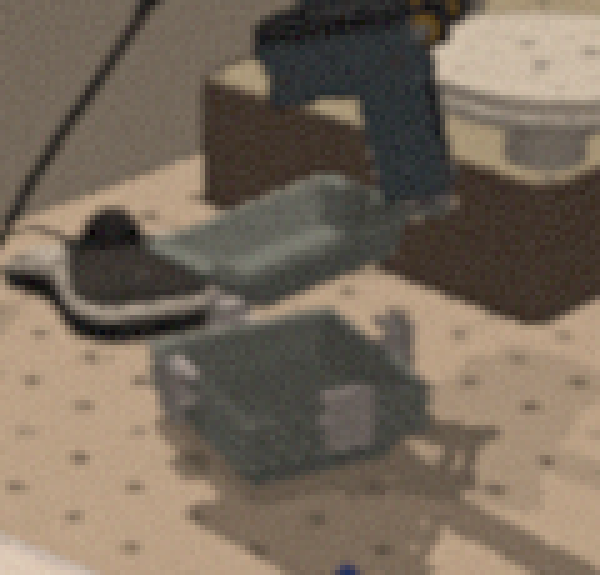

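The tray is free, weighing about 2.3 N at the wrist, and the stack stayed put. Levelling, then moving over.

Emit:
{"api": "step_arm", "payload": {
  "plan": [-0.2,0,-0.8,0,0.0522,0,-0.16,0,-0.8,0,0.0522,0,-0.12,0,-0.8,0,0.0522,0,-0.08,0,-0.8,0,0.0522,0,-0.04,0,-0.8,0,0.0522,0]
}}

```text
time_s: 7.73
ee_pos: [505.1, -45.0, 212.3]
ee_rot: [-180.0, 0.0, 26.3]
force: [0.0, 0.3, -2.7]
gripper_width: 9.5
gripper_force: 45.0
```

Emit:
{"api": "step_arm", "payload": {
  "plan": [0,0,0,0,0,0,0,0,0,0,0,0,0,0,0,0,0,0]
}}

```text
time_s: 7.98
ee_pos: [505.4, -45.0, 211.8]
ee_rot: [-180.0, 0.2, 26.3]
force: [-0.0, -0.2, -3.4]
gripper_width: 9.9
gripper_force: 45.0
```

Run:
```python
from h import *
s=sensors.state();p=s["ee_pos"];print(p,s["ee_rot"])
y=np.radians(s["ee_rot"][2])
pts={"top_tray":(82,0,-47),"far_corner":(164,0,-23)}
for n in ("top","scene"):
    f=viewer.grab_frame(n);M,c=cam(f)
    for o,q in pts.items():
        w=np.array([p[0]+np.cos(y)*q[0],p[1]+np.sin(y)*q[0],p[2]+q[2]])
        for r in viewer.pinpoint(o,f)[:1]: print(n,o,np.round(r["location"],1),r["score"],"meas@z",at_z(f,r["location"],w[2]),"exp",w, "dist along ray z-fit")
    for r in viewer.pinpoint("light_plate",f)[:1]: print("plate",at_z(f,r["location"],0))
```

```text
[505.42268709 -44.9501373  211.7744283 ] [-179.9633226     0.18284967   26.28625939]
top top_tray [391.1 207.5] 0.86 meas@z [575.72260953  -7.13745383 164.7744283 ] exp [578.94328533  -8.63593023 164.7744283 ] dist along ray z-fit
scene top_tray [356.3 163.7] 0.69 meas@z [571.45319256   0.88767549 164.7744283 ] exp [578.94328533  -8.63593023 164.7744283 ] dist along ray z-fit
scene far_corner [326.7 153. ] 0.88 meas@z [638.58333963  44.67839939 188.7744283 ] exp [652.46388357  27.67827683 188.7744283 ] dist along ray z-fit
plate [538.87507533 250.1233225    0.        ]
```

Emit:
{"api": "step_arm", "payload": {
  "plan": [0.4,-1.2,0,0,0,0,0.75,-2.2,0,0,0,0,0.94,-2.7,0,0,0,0,0.94,-2.7,0,0,0,0,0.94,-2.7,0,0,0,0]
}}

```text
time_s: 8.8
ee_pos: [489.8, 77.5, 212.5]
ee_rot: [-180.0, 0.0, 26.3]
force: [0.5, 0.4, -2.7]
gripper_width: 9.9
gripper_force: 45.0
```

Emit:
{"api": "step_arm", "payload": {
  "plan": [0.94,-2.7,0,0,0,0,0.94,-2.7,0,0,0,0,0.94,-2.7,0,0,0,0,0.75,-2.2,0,0,0,0,0.5,-1.5,0,0,0,0]
}}

```text
time_s: 9.22
ee_pos: [473.6, 202.5, 212.5]
ee_rot: [-179.9, 0.0, 26.4]
force: [0.2, -0.9, -3.3]
gripper_width: 9.8
gripper_force: 45.0
```

Emit:
{"api": "step_arm", "payload": {
  "plan": [0.42,-1.2,0,0,0,0,0,0,0,0,0,0,0,0,0,0,0,0,0,0,0,0,0,0]
}}

```text
time_s: 9.55
ee_pos: [472.9, 211.6, 212.3]
ee_rot: [180.0, 0.1, 26.3]
force: [0.3, 0.0, -2.9]
gripper_width: 9.7
gripper_force: 45.0
```

```bash
cat > m.py <<'E'
from h import *
s=sensors.state();p=s["ee_pos"];print(p,s["ee_rot"])
y=np.radians(s["ee_rot"][2])
D={}
for n in ("top","scene"):
    f=viewer.grab_frame(n)
    cv2.imwrite(f"pics/{n}_m.png",f["img"][...,::-1])
    for o in ("top_tray","far_corner","lug_top","light_plate"):
        for r in viewer.pinpoint(o,f)[:1]:
            print(n,o,np.round(r["location"],1),round(r["score"],2)); D[n,o]=ray(f,r["location"])
    M,c=cam(f)
    for o,q in {"top_tray":(82,0,-47),"far":(164,0,-23),"L":(82,84,-23),"R":(82,-84,-23)}.items():
        w=np.array([p[0]+np.cos(y)*q[0]-np.sin(y)*q[1],p[1]+np.sin(y)*q[0]+np.cos(y)*q[1],p[2]+q[2]])
        k=M.T@(w-c);print("  exp",o,np.round(w),np.round([k[0]/k[2]*f["fx"]+f["cx"],k[1]/k[2]*f["fy"]+f["cy"]],1))
for o in ("top_tray","far_corner","light_plate"):
    if ("top",o) in D and ("scene",o) in D:
        (a,u),(b,v)=D["top",o],D["scene",o]
        t=np.linalg.lstsq(np.c_[u,-v],b-a,rcond=None)[0]; print(o,np.round(a+u*t[0],1),np.round(b+v*t[1],1))
E
python3 m.py; python3 -c "
import cv2
b=cv2.imread('pics/scene_m.png')[170:290,220:380]
cv2.imwrite('pics/c6.png',cv2.resize(b,(800,600),interpolation=3))"
```

```text
[472.94939874 211.64916303 212.31923291] [1.79967574e+02 9.10754047e-02 2.62762829e+01]
top far_corner [249.  183.9] 0.91
  exp top_tray [546. 248. 165.] [266.4 218. ]
  exp far [620. 284. 189.] [248.8 179.7]
  exp L [509. 323. 189.] [225.9 233.9]
  exp R [584. 173. 189.] [303.6 199. ]
scene top_tray [290.6 194.8] 0.97
scene far_corner [260.  180.7] 0.65
scene lug_top [325.  177.9] 0.65
scene light_plate [291.5 256.5] 0.79
  exp top_tray [546. 248. 165.] [289.  194.4]
  exp far [620. 284. 189.] [256.3 180.1]
  exp L [509. 323. 189.] [271.4 200.2]
  exp R [584. 173. 189.] [303.3 171.3]
far_corner [611.  283.2 190.7] [609.4 281.3 190.1]
```

View pics/c6.png

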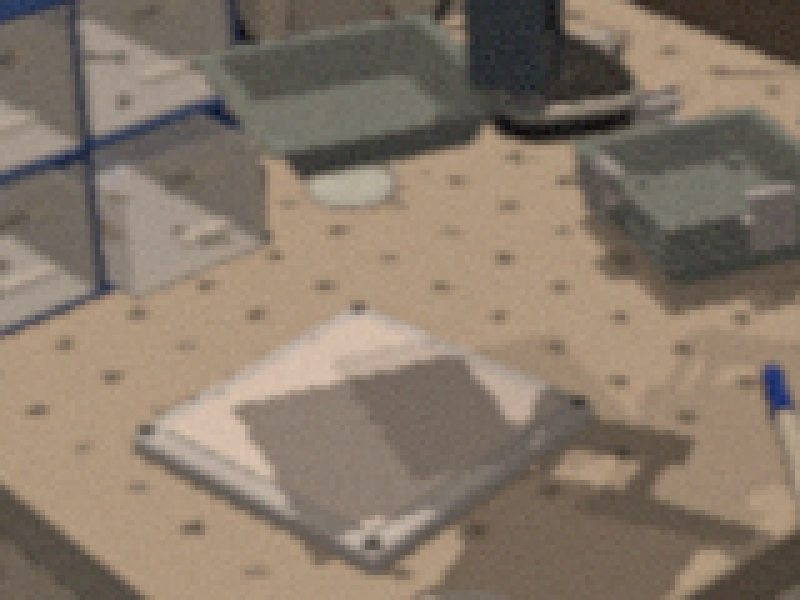

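The tray hangs over the plate. In the scene crop its rim corners are at far (200,62), left (280,150) and rear right (430,18). I'll view the top camera to fit the pose.

```bash
python3 -c "
import cv2
b=cv2.imread('pics/top_m.png')[170:260,205:325]
cv2.imwrite('pics/c7.png',cv2.resize(b,(800,600),interpolation=3))"
```

```text
(no output)
```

View pics/c7.png

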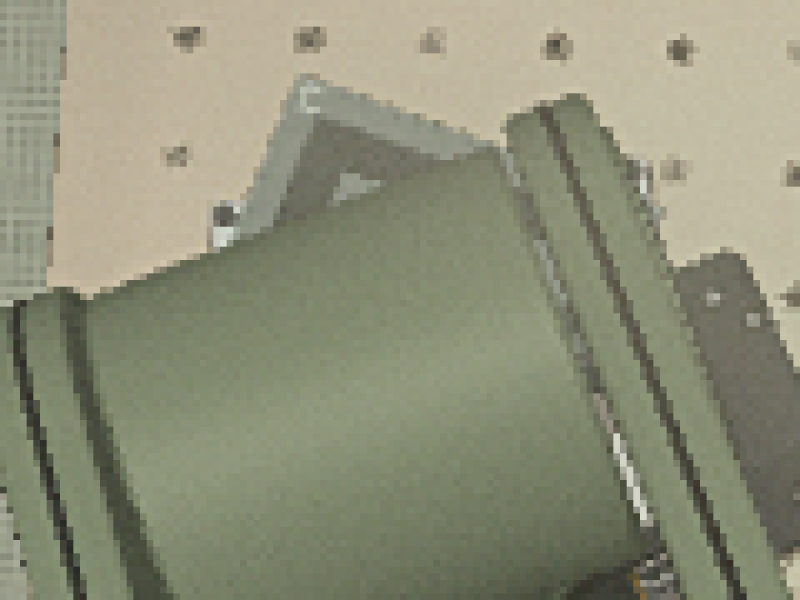

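Run:
```python
from h import *
from scipy.optimize import least_squares
F={n:viewer.grab_frame(n) for n in("top","scene")}
def proj(f,w):
    M,c=cam(f);k=(np.atleast_2d(w)-c)@M
    return np.c_[k[:,0]/k[:,2]*f["fx"]+f["cx"],k[:,1]/k[:,2]*f["fy"]+f["cy"]]
S=lambda x,y:(220+x/5,170+y/5)
cor=dict(far=(84,0,24),L=(0,84,24),R=(0,-84,24))
obs=[("scene","far",S(200,60)),("scene","L",S(280,152)),("scene","R",S(430,16)),("top","far",(205+305/6.667,170+75/6.667))]
def res(v):
    A=R.from_euler('xyz',[v[3],v[4],26.3+v[5]],degrees=True)
    r=[proj(F[n],A.apply(cor[k])+v[:3])[0]-o for n,k,o in obs]
    return np.r_[np.ravel(r), (v[:3]-[546,248,165])/6, v[3:]/3]
q=least_squares(res,[546,248,165,0,0,0]);print("tray",np.round(q.x,1),np.round(q.fun,1))
P=np.array([(80,80,14),(-80,80,14),(80,-80,14),(-80,-80,14)])
# scene: back=(+,?) match by nearest
o=np.array([S(140,433),S(360,303),S(592,403),S(373,550)])
t=at_z(F["scene"],o.mean(0),14);print(t)
g=np.array([at_z(F["scene"],a,14) for a in o]);print("plate corners",np.round(g,1),g.mean(0))
# top0 plate corners from the first crop (scale1.6, offset 190,100)
T=cv2.imread("pics/top0.png")[...,::-1]
c=np.array([(76,160),(180,151),(188,255),(86,266)])/1.6+[190,100]
g=np.array([at_z(F["top"],a,14) for a in c]);print("plate top",np.round(g,1),g.mean(0))
```

```text
tray [541.6 241.9 162.    1.4   0.6   0.9] [-1.2 -0.4 -0.2  0.1  0.1 -0.1  0.5  0.5 -0.7 -1.  -0.5  0.5  0.2  0.3]
[532.50648572 255.8836847   14.        ]
plate corners [[600.2 339.6  14. ]
 [623.8 185.8  14. ]
 [469.9 166.3  14. ]
 [450.9 318.5  14. ]] [536.1813454  252.55621456  14.        ]
plate top [[610.4 336.7  14. ]
 [628.7 181.2  14. ]
 [473.2 164.2  14. ]
 [453.2 312.7  14. ]] [541.3716909  248.69368925  14.        ]
```

Emit:
{"api": "step_arm", "payload": {
  "plan": [0.1,-0.2,0,0,0,0,0.1,-0.2,0,0,0,0,0,0,0,0,0,0,0,0,0,0,0,0,0,0,0,0,0,0]
}}

```text
time_s: 10.57
ee_pos: [473.1, 216.7, 212.4]
ee_rot: [180.0, 0.1, 26.3]
force: [0.1, 0.4, -2.6]
gripper_width: 9.6
gripper_force: 45.0
```

Emit:
{"api": "step_arm", "payload": {
  "plan": [0,0,0,0,0,0,0,0,0,0,0,0,0,0,0,0,0,0,0,0,0,0,0,0,0,0,0,0,0,0]
}}

```text
time_s: 10.98
ee_pos: [473.1, 216.6, 212.4]
ee_rot: [180.0, 0.1, 26.3]
force: [0.1, -0.4, -2.3]
gripper_width: 9.9
gripper_force: 45.0
```

```bash
python3 -c "
from h import *
print(sensors.state()['qvel'].round(2)); print(env.job_done())"
```

```text
[ 0.04 -0.05 -0.    0.1  -0.11  0.1 ]
the job is handed in; nothing more can be done
None
```

The top tray was peeled by its lug to about 15° and lifted free with the stack left in place, and the job is handed in with the tray held at rest about 15 cm above the light plate, level to about 1–2° and centred to within about 1 cm by my camera fit; no verdict was returned.

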